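Rack the drum sander's sleeves by size

TASK

Put the four loose sanding sleeves away on the dowel rack, one standing upright over each dowel and sitting flat on the board, in order of diameter: the smallest on the dowel at the end nearest the drum sander, the largest at the far end.

Things in the scene. Friction and masses are not known exactly. Their poses are not given: they have to be found in the camera images.
- sleeve_32: the smallest sanding sleeve: a stiff reddish-brown abrasive tube open at both ends, outside diameter 32 mm, inside 27 mm, 76 mm tall, 15 to 65 g, loose, standing upright on the bench. Origin at the centre of its lower end, z up along its axis.
- sleeve_42: the second smallest sanding sleeve: a stiff reddish-brown abrasive tube open at both ends, outside diameter 42 mm, inside 37 mm, 76 mm tall, 15 to 65 g, loose, standing upright on the bench. Origin at the centre of its lower end, z up along its axis.
- sleeve_53: the second largest sanding sleeve: a stiff reddish-brown abrasive tube open at both ends, outside diameter 53 mm, inside 48 mm, 76 mm tall, 15 to 65 g, loose, standing upright on the bench. Origin at the centre of its lower end, z up along its axis.
- sleeve_64: the largest sanding sleeve: a stiff reddish-brown abrasive tube open at both ends, outside diameter 64 mm, inside 59 mm, 76 mm tall, 15 to 65 g, loose, standing upright on the bench. Origin at the centre of its lower end, z up along its axis.
- dowel_a: one of the four identical upright wooden dowels of the rack, 10 mm diameter, standing 50 mm above the rack board (68 mm above the bench), rounded top, fixed. Origin at its foot, on the board's top face. The letters say nothing about its position in the row, which differs at every start.
- dowel_b: one of the four identical upright wooden dowels of the rack, 10 mm diameter, standing 50 mm above the rack board (68 mm above the bench), rounded top, fixed. Origin at its foot, on the board's top face. The letters say nothing about its position in the row, which differs at every start.
- dowel_c: one of the four identical upright wooden dowels of the rack, 10 mm diameter, standing 50 mm above the rack board (68 mm above the bench), rounded top, fixed. Origin at its foot, on the board's top face. The letters say nothing about its position in the row, which differs at every start.
- dowel_d: one of the four identical upright wooden dowels of the rack, 10 mm diameter, standing 50 mm above the rack board (68 mm above the bench), rounded top, fixed. Origin at its foot, on the board's top face. The letters say nothing about its position in the row, which differs at every start.
- rack: the sleeve rack: a plywood board 80 mm (its x) by 370 mm (its y) by 18 mm thick, screwed to the bench, with the four dowels in one row along its y axis at -135, -45, +45 and +135 mm (90 mm apart). Origin at the centre of its underside, on the bench; it lies across the bench in front of the robot, its y pointing roughly to the robot's left.
- drum_sander: the hand-held drum sander lying fixed on the bench off one end of the rack, left (+y) or right (-y): a barrel-shaped power tool 410 mm long (along its x, roughly away from the robot), 80 mm high, with a red-brown upright grip (168 mm high) on its head and a sleeve-covered drum sticking out 140 mm to its +y. A jack plane lies off the other end. Origin under its barrel's middle.
Not all that is in view belongs to the job. Leave any green or purple look-alike of the sleeve_32 alone.

How it is judged:
At the end, for the whole second after the job is handed in: Each sleeve stands over its own dowel, in order of diameter, smallest nearest the drum sander: off the dowel's centre in the rack's x and y by under 10.5, 15.5, 21, 26.5 mm (smallest to largest; the dowel's play + 2 mm), foot within 5 mm of the board's top, upright within 0.1 rad, at rest (((world y of drum_sander above 0 m and x of sleeve_32 in the frame of rack between -0.0105 and 0.0105 m and y of sleeve_32 in the frame of rack between 0.1245 and 0.1455 m and x of sleeve_42 in the frame of rack between -0.0155 and 0.0155 m and y of sleeve_42 in the frame of rack between 0.0295 and 0.0605 m and x of sleeve_53 in the frame of rack between -0.021 and 0.021 m and y of sleeve_53 in the frame of rack between -0.066 and -0.024 m and x of sleeve_64 in the frame of rack between -0.0265 and 0.0265 m and y of sleeve_64 in the frame of rack between -0.1615 and -0.1085 m) or (world y of drum_sander below 0 m and x of sleeve_32 in the frame of rack between -0.0105 and 0.0105 m and y of sleeve_32 in the frame of rack between -0.1455 and -0.1245 m and x of sleeve_42 in the frame of rack between -0.0155 and 0.0155 m and y of sleeve_42 in the frame of rack between -0.0605 and -0.0295 m and x of sleeve_53 in the frame of rack between -0.021 and 0.021 m and y of sleeve_53 in the frame of rack between 0.024 and 0.066 m and x of sleeve_64 in the frame of rack between -0.0265 and 0.0265 m and y of sleeve_64 in the frame of rack between 0.1085 and 0.1615 m)) and ((angle between sleeve_32's own z axis and vertical below 0.1 rad and z of sleeve_32 in the frame of rack between 0.014 and 0.023 m) or (angle between sleeve_32's own z axis and vertical above 3.04 rad and z of sleeve_32 in the frame of rack between 0.09 and 0.099 m)) and linear speed of each of sleeve_32, sleeve_42, sleeve_53, sleeve_64 below 0.02 m/s and ((angle between sleeve_42's own z axis and vertical below 0.1 rad and z of sleeve_42 in the frame of rack between 0.014 and 0.023 m) or (angle between sleeve_42's own z axis and vertical above 3.04 rad and z of sleeve_42 in the frame of rack between 0.09 and 0.099 m)) and ((angle between sleeve_53's own z axis and vertical below 0.1 rad and z of sleeve_53 in the frame of rack between 0.014 and 0.023 m) or (angle between sleeve_53's own z axis and vertical above 3.04 rad and z of sleeve_53 in the frame of rack between 0.09 and 0.099 m)) and ((angle between sleeve_64's own z axis and vertical below 0.1 rad and z of sleeve_64 in the frame of rack between 0.014 and 0.023 m) or (angle between sleeve_64's own z axis and vertical above 3.04 rad and z of sleeve_64 in the frame of rack between 0.09 and 0.099 m))); the robot touches nothing.
It also fails if it takes over 96 s, if anything falls off the work surface, if the arm or the gripper's body presses on something with over 40 N, if the wrist force passes 120 N, or if a joint passes its speed limit or range.

ROBOT

A 6-joint arm with a two-finger parallel gripper is mounted at the origin on the work surface. World frame = base frame: x ahead of the robot, y to its left, z up, the work surface at z = 0. Lengths are in m, angles in rad, forces in N, time in s.
With the tool pointing down it reaches from about 0.3 to 0.95 m from the base axis. Payload 3.1 kg.
Tool frame: the origin (TCP) lies midway between the tips of the shut fingers; the grasp point (between the pads) lies 19 mm behind it; z points along the fingers, x is the direction in which the jaws open and shut, and the axes are right-handed (so a half turn about z gives the same grasp; the last joint's range is limited). The gripper opens to 85 mm and grips with 20 to 120 N. Pads are 22 mm wide; open, the fingers measure 114 mm over their backs; the gripper's body (76 mm by 85 mm) begins 54 mm behind the grasp point. The pads swing forward as they close: fully open they stand 13 mm farther back than shut.
Start: joints at [1.255, 0.308, 1.634, -0, 1.2, -0.07], TCP at [0.152, 0.606, 0.21] pointing down, gripper open.
Joint ranges: [-3.06, 3.06], [-0.79, 1.96], [0.05, 2.63], [-1.19, 4.34], [0.05, 2.64], [-2.94, 2.94]. Speed limits (rad/s): [2.79, 2.79, 3.14, 3.14, 3.14, 3.14].

INTERFACE

Orientations are given as a unit quaternion [x, y, z, w].
In Python, from plant import env, camera gives the robot as it stands. The module is installed in compiled form; this text tells all that it offers.
- The arm moves only by the shell command python3 -m jog 'ROWS' [FORCE]. ROWS is text: rows parted by semicolons, each of 7 numbers parted by spaces: the shift along the tool's x, y, z in mm, then the turn, a rotation vector about the tool's x, y, z in degrees, then the opening, from 0 (shut) to 1 (fully open). In form: tx ty tz ax ay az claw; .... A call has 1 to 10 rows; each row shifts and turns the commanded pose from where the row before left it, along the tool's axes as they then stand; what a row does not reach is not made up. A row lasts 1/10 s, in which the tool goes at most 50 mm and 8.59 degrees, less where a joint would pass 70% of its speed; a pose out of reach is approached as far as the arm can. A call is refused whole if a number of a shift passes 50 or a number of a turn 8.59, either way. A call with a gripper value outside its range is refused whole. The fingers move at their own pace and stop on an object; FORCE is the grip in N (left out, the last holds). Time passes only in rows, so rows that do not move let the fingers close. It gives the time, the measured TCP pose, the force and the opening at its end, in the units of the state.
- env.observe(): the state, without advancing time (a new reading comes with each control period).
- camera(name): name is "side" or "top" or "wrist"; returns a dict with "frame" (420x560x3 uint8, red, green, blue), "fx", "fy", "cx", "cy" (pixels), "rvec" (rotation vector, rad) and "tvec" (3), from world to camera coordinates, as OpenCV has them; the wrist camera has in their place "tool_from_camera" (4x4, takes a point from camera to tool coordinates, whose origin is the TCP and whose axes are the tool frame's). Camera axes: x right, y down, z forward; pixel columns grow to the right and rows downward; lengths in m; the calibration is good to about 2 mm. A picture is of the moment at which its call begins: read the wrist's pose just before it. There is no depth.
- env.job_done(): hands the job in, once; it reports no verdict.
The state is a dict: "time_s": time; "qpos": joint angles; "dq": joint speeds; "tau": joint torques, N m; "position": TCP position; "eef_rot": TCP orientation; "contact_force": force on the tool from outside, world axes, zero at the start; "ft_torque": the same for the moment, N m; "finger_gap": opening from 0.0 (shut) to 1.0 (fully open).
Only numpy, scipy, OpenCV 4.12 (cv2) and the standard library are available. Lean on these libraries where they do the work, as an engineer would, in place of code of your own. Each camera call takes 0.05 s, during which the arm holds its last target. There are 200 camera calls.

## Working session

There is one attempt and no reset: what is moved stays moved. The work goes in short steps, Python scripts to look and compute and a shell command to move; the robot and the scene stay as the last step left them, time stands still between calls to the robot, and variables do not carry over. Pictures are saved under pics/ and viewed, about 12 in all and at most 16, crops included, and the job is handed in when it is done.

```bash
mkdir -p pics; cat > h.py <<'E'
from plant import env, camera
import numpy as np, cv2
from scipy.spatial.transform import Rotation as R
def snap(n,f=None):
    s=env.observe(); c=camera(n)
    if f: cv2.imwrite('pics/'+f,c['frame'][:,:,::-1])
    if 'rvec' in c:
        Rm=cv2.Rodrigues(np.array(c['rvec'],float))[0]; t=np.array(c['tvec'],float).ravel()
        c['Rwc']=Rm.T; c['o']=-Rm.T@t
    else:
        T=np.array(c['tool_from_camera']); Rt=R.from_quat(s['eef_rot']).as_matrix()
        c['Rwc']=Rt@T[:3,:3]; c['o']=Rt@T[:3,3]+np.array(s['position'])
    return c
def ray(c,u,v,z):
    d=c['Rwc']@np.array([(u-c['cx'])/c['fx'],(v-c['cy'])/c['fy'],1])
    return c['o']+d*(z-c['o'][2])/d[2]
def proj(c,p):
    q=c['Rwc'].T@(np.array(p)-c['o']); return np.array([c['fx']*q[0]/q[2]+c['cx'],c['fy']*q[1]/q[2]+c['cy']])
E
python3 - <<'E'
from h import *
s=env.observe();print(s)
for n in('top','side'):
    c=snap(n,n+'0.png');print(n,c['o'],c['fx'],c['Rwc'][:,2])
E
```

```text
{'time_s': 0.0, 'qpos': array([ 1.25528334e+00,  3.08996097e-01,  1.63520093e+00, -8.46938541e-06,
        1.19974004e+00, -6.97159488e-02]), 'dq': array([ 8.67890723e-04, -1.23402455e-03,  1.68728910e-04,  1.54941839e-05,
       -4.57767290e-04, -1.78828913e-04]), 'tau': array([-1.47232113e-04, -4.15265429e+01, -2.76662135e+01, -1.22064657e-04,
        1.04264528e-02,  4.86305865e-06]), 'position': array([0.15184241, 0.60535563, 0.20844587]), 'eef_rot': array([ 7.88455703e-01,  6.15090425e-01, -9.70010502e-04,  6.58150202e-04]), 'contact_force': array([-0.03474565, -0.22651197, -0.64622308]), 'ft_torque': array([-0.01226062,  0.04163281,  0.00992291]), 'finger_gap': 1.0006909399712733}
top [0.4162909  0.00605408 1.21371448] 397.06929045718005 [ 0.09590468 -0.00506135 -0.99537765]
side [0.3869197  0.89535146 0.89519173] 501.17746643700224 [ 0.11029303 -0.71140156 -0.69407728]
```

View pics/top0.png

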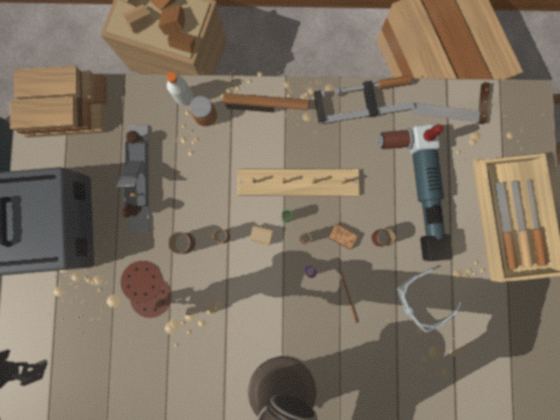

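View pics/side0.png

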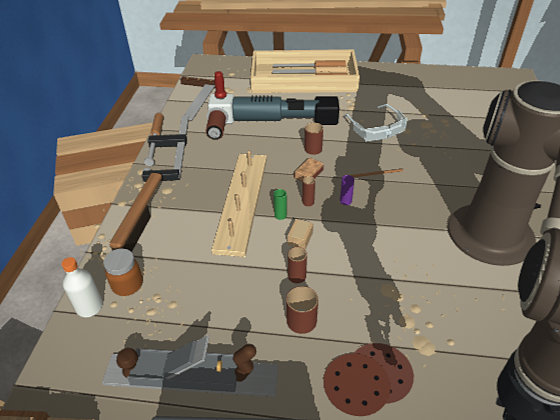

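The top view shows the rack at (300,182) and the drum sander on the right (-y). Four reddish tubes stand near (181,243), (221,237), (307,239) and (383,237), with green and purple decoys at (287,215) and (311,271). I'll enlarge it and compute positions.

```bash
python3 - <<'E'
from h import *
c=snap('top');f=c['frame'][150:300,150:450,::-1]
cv2.imwrite('pics/crop.png',cv2.resize(f,(800,400),interpolation=cv2.INTER_CUBIC))
for n,(u,v) in dict(L=(181,243),m=(221,237),s=(307,239),r=(383,237)).items(): print(n,ray(c,u,v,.076).round(3))
hsv=cv2.cvtColor(c['frame'],cv2.COLOR_RGB2HSV)
m=cv2.inRange(hsv,(13,85,120),(30,255,255)); m[:, :225]=0;m[:,375:]=0;m[:160]=0;m[205:]=0
m=cv2.morphologyEx(m,cv2.MORPH_CLOSE,np.ones((7,7)))
k=max(cv2.findContours(m,0,2)[0],key=cv2.contourArea)
b=cv2.boxPoints(cv2.minAreaRect(k)); P=np.array([ray(c,u,v,.018) for u,v in b]);print(b,P.round(3),P.mean(0))
print([np.linalg.norm(P[i]-P[i-1]).round(3) for i in range(4)])
print(proj(c,[.5,-.1,0]),proj(c,[.5,.1,0]))
E
```

```text
L [0.431 0.293 0.076]
m [0.449 0.18  0.076]
s [ 0.446 -0.066  0.076]
r [ 0.455 -0.284  0.076]
[[239. 169.]
 [358. 169.]
 [358. 195.]
 [239. 195.]] [[ 0.659  0.139  0.018]
 [ 0.664 -0.225  0.018]
 [ 0.583 -0.224  0.018]
 [ 0.579  0.137  0.018]] [ 0.62109021 -0.04312636  0.018     ]
[np.float64(0.08), np.float64(0.364), np.float64(0.08), np.float64(0.362)]
[316.51179382 222.2524154 ] [251.21922346 221.41824943]
```

View pics/crop.png

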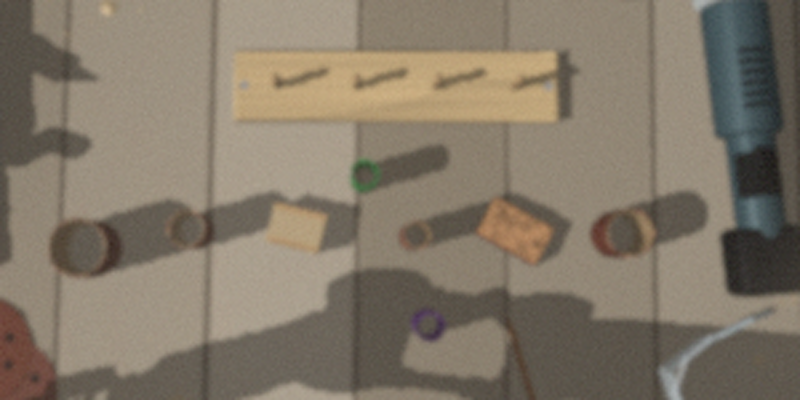

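The rims lean outwards as expected: the 64 centre is near (181,243), the 42 near (221,236), the 32 near (308,238) and the 53 near (387,237). The sander is at -y, so the 32 goes on the rack's y=-135 dowel. First I turn the tool so the jaws open along world x, clear of neighbours on the rack.

```bash
python3 -m jog '0 0 0 0 0 8.44 1;0 0 0 0 0 8.44 1;0 0 0 0 0 8.44 1;0 0 0 0 0 8.44 1;0 0 0 0 0 8.44 1;0 0 0 0 0 8.44 1;0 0 0 0 0 8.44 1;0 0 0 0 0 8.44 1;0 0 0 0 0 8.4 1' 40; python3 - <<'E'
from h import *
s=env.observe();print(s['position'],2*np.degrees(np.arctan2(s['eef_rot'][1],s['eef_rot'][0])),s['qpos'])
c=snap('top')
for n,(u,v) in dict(L=(180.8,242.6),m=(221.2,236),s=(307.5,238),r=(386.6,237)).items(): print(n,ray(c,u,v,.076).round(3))
w=snap('wrist');print(w['o']-s['position'],w['Rwc'],w['fx'])
E
```

```text
time_s: 1.05
position: [0.152, 0.6058, 0.2091]
eef_rot: [1.0, -0.003, -0.0, 0.0]
contact_force: [-0.3, 0.5, -0.0]
finger_gap: 1.002
[0.15200222 0.60584633 0.20913493] -0.3520542607392971 [1.25527495e+00 3.08492505e-01 1.63441295e+00 9.15215912e-06
 1.19968850e+00 1.26141614e+00]
L [0.432 0.294 0.076]
m [0.452 0.179 0.076]
s [ 0.449 -0.068  0.076]
r [ 0.455 -0.294  0.076]
[0.00029586 0.06859253 0.16440134] [[ 0.99996051 -0.00813718 -0.0035716 ]
 [-0.00879526 -0.96368734 -0.26688828]
 [-0.00127019  0.26690916 -0.96372086]] 309.9643749983059
```

```bash
python3 -m jog '27 36 -10 0 0 0 1;27 36 -10 0 0 0 1;27 36 -10 0 0 0 1;27 36 -10 0 0 0 1;27 36 -10 0 0 0 1;27 36 -10 0 0 0 1;27 36 -10 0 0 0 1'; python3 -m jog '27 36 -10 0 0 0 1;27 36 -10 0 0 0 1;27 36 -10 0 0 0 1;27 36 -10 0 0 0 1;27 36 -10 0 0 0 1;27 36 -10 0 0 0 1;27 36 -10 0 0 0 1;0 0 0 0 0 0 1;0 0 0 0 0 0 1'; python3 - <<'E'
from h import *
w=snap('wrist','w1.png');print(env.observe()['position'])
E
```

```text
time_s: 1.85
position: [0.3418, 0.3526, 0.2801]
eef_rot: [1.0, 0.002, 0.0, -0.0]
contact_force: [0.8, 0.2, -0.5]
finger_gap: 1.003
time_s: 2.75
position: [0.5303, 0.1014, 0.3494]
eef_rot: [1.0, -0.0, -0.0, -0.0]
contact_force: [-0.2, -0.3, -0.8]
finger_gap: 0.999
[0.52956628 0.10227888 0.34911432]
```

View pics/w1.png

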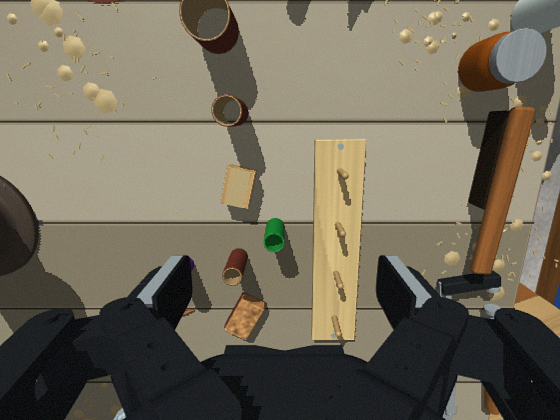

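The wrist view shows the board at cols 312–366, rows 139–341, with dowel feet near (339,171), (337,225), (336,274) and (335,322). Rims: 64 at (206,17), 42 at (229,109), 32 at (233,273).

```bash
python3 - <<'E'
from h import *
w=snap('wrist');f=w['frame']
hsv=cv2.cvtColor(f,cv2.COLOR_RGB2HSV)
m=cv2.inRange(hsv,(14,80,130),(32,255,255)); m[:,:300]=0;m[:,380:]=0;m[:130]=0;m[350:]=0
m=cv2.morphologyEx(m,cv2.MORPH_OPEN,np.ones((3,3)));m=cv2.morphologyEx(m,cv2.MORPH_CLOSE,np.ones((15,15)))
k=max(cv2.findContours(m,0,2)[0],key=cv2.contourArea)
q=cv2.approxPolyDP(cv2.convexHull(k),8,True)[:,0]
for u,v in q: print((u,v),ray(w,u,v,.018).round(4))
for u,v in[(339,171),(337,225),(336,274),(335,321)]: print('foot',ray(w,u,v,.018).round(4))
for u,v,n in[(206,17,64),(229,109,42),(233,273,32)]: print(n,ray(w,u,v,.076).round(4))
cv2.imwrite('pics/w1c.png',cv2.resize(f[130:350,190:390,::-1],(545,600)))
E
```

```text
(np.int32(366), np.int32(140)) [0.6568 0.1437 0.018 ]
(np.int32(354), np.int32(339)) [ 0.6608 -0.2218  0.018 ]
(np.int32(313), np.int32(340)) [ 0.584  -0.2243  0.018 ]
(np.int32(316), np.int32(140)) [0.5787 0.1435 0.018 ]
foot [0.6171 0.0949 0.018 ]
foot [0.6182 0.0035 0.018 ]
foot [ 0.6208 -0.0875  0.018 ]
foot [ 0.6234 -0.183   0.018 ]
64 [0.4306 0.2972 0.076 ]
42 [0.4545 0.1873 0.076 ]
32 [ 0.4498 -0.0561  0.076 ]
```

View pics/w1c.png

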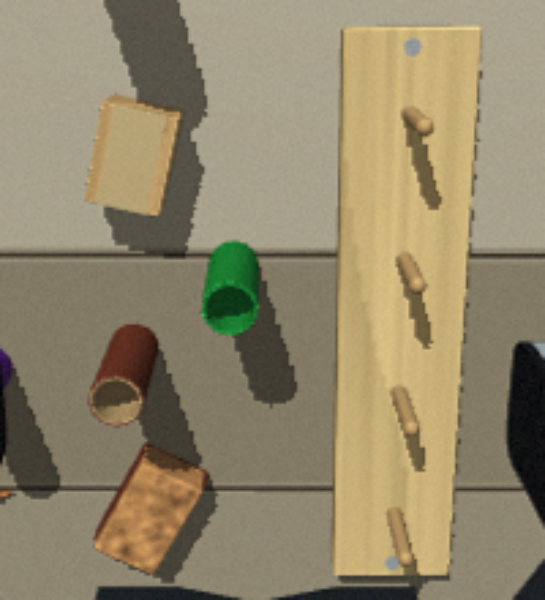

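```bash
python3 -m jog '-14 -28 30 0 0 0 1;-14 -28 30 0 0 0 1;-14 -28 30 0 0 0 1;-14 -28 30 0 0 0 1;-14 -28 30 0 0 0 1;-14 -28 30 0 0 0 1;-15 -26 29 0 0 0 1;0 0 0 0 0 0 1;0 0 0 0 0 0 1'
cat >> h.py <<'E'
def rim(name):
    w=snap('wrist',name);hsv=cv2.cvtColor(w['frame'],cv2.COLOR_RGB2HSV)
    p=env.observe()['position'];print('tcp',p.round(4),'tcp@.076 px',proj(w,[p[0],p[1],.076]).round())
    return w
def fit(w,pts,z,d=0):
    "circle through rim pixels on plane z"
    P=np.array([ray(w,u,v,z)[:2] for u,v in pts]);A=np.c_[2*P,np.ones(len(P))]
    s=np.linalg.lstsq(A,(P**2).sum(1),rcond=None)[0];print('centre',s[:2].round(4),'diam',2*np.sqrt(s[2]+s[0]**2+s[1]**2).round(4))
E
python3 -c "
from h import *
rim('w2.png')"
```

```text
time_s: 3.75
position: [0.429, 0.297, 0.1398]
eef_rot: [1.0, 0.002, -0.001, 0.001]
contact_force: [-0.5, 0.2, 0.6]
finger_gap: 1.001
tcp [0.4306 0.2969 0.1411] tcp@.076 px [287. 214.]
```

View pics/w2.png

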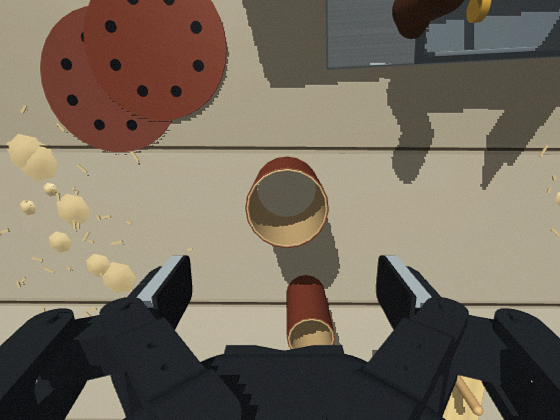

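The 64 rim centre is at (287,207) and the TCP projects to (287,214), about 5 mm off in y. I correct, descend and grip.

```bash
python3 -m jog '0 -5 20 0 0 0 1;0 0 30 0 0 0 1;0 0 30 0 0 0 1;0 0 27 0 0 0 1;0 0 0 0 0 0 1;0 0 0 0 0 0 .4;0 0 0 0 0 0 .4;0 0 0 0 0 0 .4;0 0 0 0 0 0 .4;0 0 0 0 0 0 .4' 30;python3 -m jog '0 0 0 0 0 0 .4;0 0 0 0 0 0 .4;0 0 0 0 0 0 .4'
```

```text
time_s: 4.8
position: [0.4336, 0.3024, 0.0363]
eef_rot: [1.0, 0.0, 0.002, -0.001]
contact_force: [0.5, -0.3, 7.4]
finger_gap: 0.741
time_s: 5.1
position: [0.4336, 0.3023, 0.0363]
eef_rot: [1.0, 0.0, 0.002, -0.001]
contact_force: [0.0, -0.4, 8.0]
finger_gap: 0.743
```

```bash
python3 -m jog '0 0 -40 0 0 0 .4;0 0 -40 0 0 0 .4;0 0 -40 0 0 0 .4;31 35 0 0 0 0 .4;31 35 0 0 0 0 .4;31 35 0 0 0 0 .4;31 35 0 0 0 0 .4;31 35 0 0 0 0 .4;31 34 0 0 0 0 .4;0 0 0 0 0 0 .4';python3 -m jog '0 0 0 0 0 0 .4';python3 -c "
from h import *
rim('w3.png')"
```

```text
time_s: 6.1
position: [0.6215, 0.0875, 0.155]
eef_rot: [1.0, -0.003, 0.003, 0.001]
contact_force: [-0.1, -0.3, 0.4]
finger_gap: 0.74
time_s: 6.2
position: [0.6175, 0.0913, 0.154]
eef_rot: [1.0, -0.001, 0.0, -0.0]
contact_force: [-0.4, -0.4, -0.6]
finger_gap: 0.741
tcp [0.6165 0.0923 0.1537] tcp@.076 px [283. 208.]
```

View pics/w3.png

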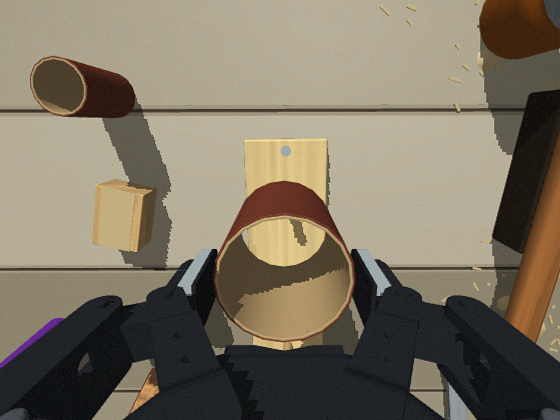

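The 64 is held; the board's left end is at (244,139)–(328,139). Checking these against the target.

```bash
python3 -c "
from h import *
w=snap('wrist')
print(ray(w,244,139,.018),ray(w,328,139,.018),ray(w,286,152,.018))
P=env.observe()['position'];print(P,proj(w,[.619,.094,.018]),proj(w,[.619,.094,.068]))
"
```

```text
[0.57816627 0.14503516 0.018     ] [0.65770982 0.14506072 0.018     ] [0.61797416 0.13287754 0.018     ]
[0.61608065 0.09292692 0.15363532] [286.94960227 191.69509969] [287.44497172 204.67966388]
```

```bash
python3 -m jog '2 -2 30 0 0 0 .4;0 0 30 0 0 0 .4;0 0 20 0 0 0 .4;0 0 10 0 0 0 .4;0 0 7 0 0 0 .4;0 0 0 0 0 0 .4;0 0 0 0 0 0 .4'
```

```text
time_s: 7.0
position: [0.6199, 0.0946, 0.0579]
eef_rot: [1.0, 0.0, 0.001, -0.0]
contact_force: [-0.1, -0.6, -0.7]
finger_gap: 0.743
```

```bash
python3 -m jog '0 0 0 0 0 0 1;0 0 0 0 0 0 1;0 0 0 0 0 0 1;0 0 0 0 0 0 1;0 0 -20 0 0 0 1;0 0 -40 0 0 0 1;0 0 -40 0 0 0 1;0 0 -40 0 0 0 1;0 0 -30 0 0 0 1;0 0 0 0 0 0 1'; python3 -c "
from h import *
rim('w4.png')"
```

```text
time_s: 8.0
position: [0.6231, 0.0945, 0.2336]
eef_rot: [1.0, -0.0, 0.006, -0.001]
contact_force: [-0.0, -0.1, 0.5]
finger_gap: 0.998
tcp [0.6213 0.0943 0.2304] tcp@.076 px [281. 189.]
```

View pics/w4.png

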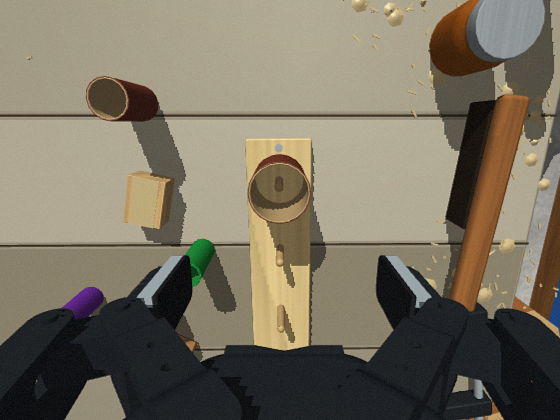

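The 64 is over its dowel: rim at (279,190), dowel inside at (279,185), and the next dowels at (280,255) and (281,318). Next is the 53.

```bash
python3 -m jog '-18 43 9 0 0 0 1;-18 43 9 0 0 0 1;-19 43 9 0 0 0 1;-18 43 9 0 0 0 1;-19 43 9 0 0 0 1;-18 43 9 0 0 0 1;-19 43 9 0 0 0 1;-18 43 9 0 0 0 1;-19 43 9 0 0 0 1;0 0 0 0 0 0 1';python3 -m jog '0 0 0 0 0 0 1'; python3 -c "
from h import *
rim('w5.png')"
```

```text
time_s: 9.05
position: [0.4488, -0.2962, 0.1427]
eef_rot: [1.0, -0.003, -0.003, -0.001]
contact_force: [0.2, -0.0, 0.4]
finger_gap: 1.002
time_s: 9.15
position: [0.4512, -0.2927, 0.1437]
eef_rot: [1.0, -0.002, -0.001, -0.001]
contact_force: [0.8, -0.0, -0.8]
finger_gap: 1.0
tcp [ 0.4521 -0.292   0.1443] tcp@.076 px [286. 212.]
```

View pics/w5.png

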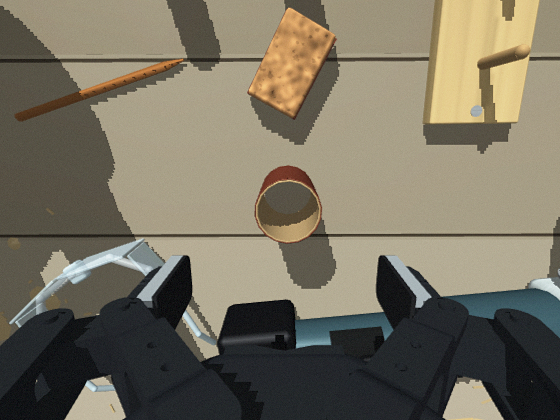

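The 53 rim is at (288,210) and the TCP at (286,212), so it is aligned within 2 mm. Grip it.

```bash
python3 -c "
from h import *
w=snap('wrist');print(ray(w,424,124,.018),ray(w,518,124,.018))"
python3 -m jog '1 -1 20 0 0 0 1;0 0 30 0 0 0 1;0 0 30 0 0 0 1;0 0 28 0 0 0 1;0 0 0 0 0 0 1;0 0 0 0 0 0 .3;0 0 0 0 0 0 .3;0 0 0 0 0 0 .3;0 0 0 0 0 0 .3;0 0 0 0 0 0 .3' 30;python3 -m jog '0 0 0 0 0 0 .3;0 0 0 0 0 0 .3;0 0 0 0 0 0 .3;0 0 0 0 0 0 .3'
```

```text
[ 0.57816166 -0.22526924  0.018     ] [ 0.6630386  -0.22529108  0.018     ]
time_s: 10.25
position: [0.4558, -0.2929, 0.04]
eef_rot: [1.0, -0.0, 0.002, 0.001]
contact_force: [-0.1, 0.6, 6.4]
finger_gap: 0.609
time_s: 10.65
position: [0.4557, -0.2929, 0.04]
eef_rot: [1.0, -0.0, 0.002, 0.001]
contact_force: [-0.7, 2.1, 7.2]
finger_gap: 0.609
```

```bash
python3 -m jog '0 0 -40 0 0 0 .3;0 0 -40 0 0 0 .3;0 0 -40 0 0 0 .3;21 -38 0 0 0 0 .3;21 -38 0 0 0 0 .3;21 -38 0 0 0 0 .3;21 -38 0 0 0 0 .3;20 -38 0 0 0 0 .3;20 -37 0 0 0 0 .3;20 -37 0 0 0 0 .3';python3 -m jog '20 -33 0 0 0 0 .3;0 0 0 0 0 0 .3;0 0 0 0 0 0 .3;0 0 0 0 0 0 .3';python3 -c "
from h import *
rim('w6.png')"
```

```text
time_s: 11.65
position: [0.5988, -0.0263, 0.1582]
eef_rot: [1.0, -0.0, 0.001, 0.0]
contact_force: [0.7, 0.0, -0.7]
finger_gap: 0.607
time_s: 12.05
position: [0.6174, 0.0043, 0.1576]
eef_rot: [1.0, -0.0, -0.0, 0.0]
contact_force: [-0.3, -0.1, -1.3]
finger_gap: 0.607
tcp [0.6173 0.004  0.1576] tcp@.076 px [284. 208.]
```

View pics/w6.png

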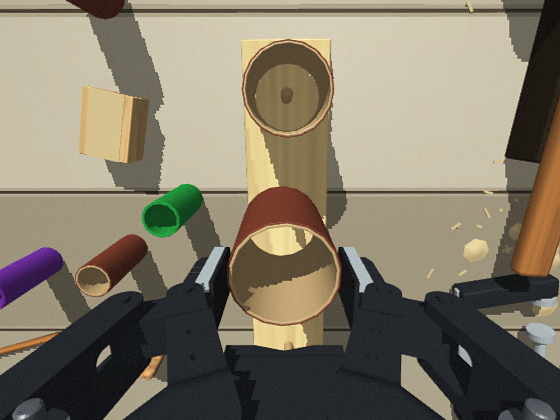

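The 64 sits well centred (dowel (287,95) in rim (287,88)) and the 53 is held upright above its dowel. Lower it.

```bash
python3 -m jog '2 0 30 0 0 0 .3;0 0 30 0 0 0 .3;0 0 20 0 0 0 .3;0 0 10 0 0 0 .3;0 0 7 0 0 0 .3;0 0 0 0 0 0 .3;0 0 0 0 0 0 .3'
```

```text
time_s: 12.8
position: [0.621, 0.0048, 0.0618]
eef_rot: [1.0, -0.0, 0.001, 0.0]
contact_force: [0.3, 0.9, -0.3]
finger_gap: 0.608
```

```bash
python3 -m jog '0 0 0 0 0 0 1;0 0 0 0 0 0 1;0 0 0 0 0 0 1;0 0 0 0 0 0 1;0 0 0 0 0 0 1;0 0 -20 0 0 0 1;0 0 -40 0 0 0 1;0 0 -40 0 0 0 1;0 0 -40 0 0 0 1;0 0 0 0 0 0 1'
```

```text
time_s: 13.8
position: [0.6253, 0.0049, 0.2087]
eef_rot: [1.0, 0.0, 0.007, 0.0]
contact_force: [1.1, -0.5, 1.1]
finger_gap: 0.998
```

```bash
python3 -m jog '-28 -30 10 0 0 0 1;-28 -30 10 0 0 0 1;-28 -30 10 0 0 0 1;-28 -30 10 0 0 0 1;-28 -30 10 0 0 0 1;-28 -29 10 0 0 0 1;0 0 0 0 0 0 1;0 0 0 0 0 0 1;0 0 0 0 0 0 1'; python3 -c "
from h import *
rim('w7.png')"
```

```text
time_s: 14.7
position: [0.4532, 0.1839, 0.1411]
eef_rot: [1.0, -0.0, 0.001, 0.0]
contact_force: [0.2, -0.2, -0.5]
finger_gap: 1.0
tcp [0.4535 0.1837 0.1412] tcp@.076 px [285. 214.]
```

View pics/w7.png

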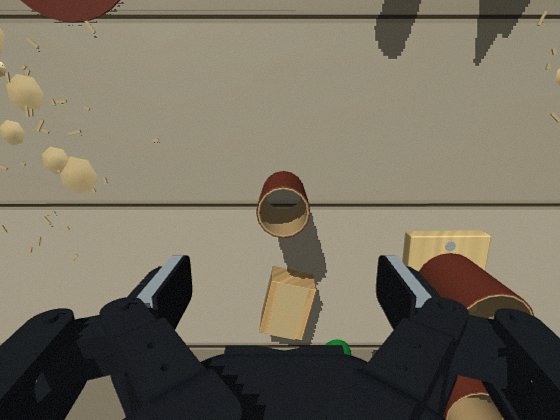

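The 42 rim is at (283,211) and the TCP at (285,214). Grip it.

```bash
python3 -m jog '-2 -2 20 0 0 0 1;0 0 30 0 0 0 1;0 0 30 0 0 0 1;0 0 24 0 0 0 1;0 0 0 0 0 0 1;0 0 0 0 0 0 .2;0 0 0 0 0 0 .2;0 0 0 0 0 0 .2;0 0 0 0 0 0 .2;0 0 0 0 0 0 .2' 30;python3 -m jog '0 0 0 0 0 0 .2;0 0 0 0 0 0 .2;0 0 0 0 0 0 .2;0 0 0 0 0 0 .2;0 0 0 0 0 0 .2'
```

```text
time_s: 15.75
position: [0.452, 0.1867, 0.0385]
eef_rot: [1.0, 0.0, 0.002, -0.0]
contact_force: [0.2, -0.6, 6.0]
finger_gap: 0.484
time_s: 16.25
position: [0.452, 0.1868, 0.0385]
eef_rot: [1.0, 0.0, 0.002, -0.0]
contact_force: [-0.2, -1.3, 6.3]
finger_gap: 0.482
```

```bash
python3 -m jog '0 0 -40 0 0 0 .2;0 0 -40 0 0 0 .2;0 0 -40 0 0 0 .2;24 39 0 0 0 0 .2;24 39 0 0 0 0 .2;24 39 0 0 0 0 .2;24 39 0 0 0 0 .2;24 39 0 0 0 0 .2;24 39 0 0 0 0 .2;24 38 0 0 0 0 .2';python3 -m jog '0 0 0 0 0 0 .2;0 0 0 0 0 0 .2;0 0 0 0 0 0 .2';python3 -c "
from h import *
rim('w8.png')"
```

```text
time_s: 17.25
position: [0.6187, -0.0875, 0.157]
eef_rot: [1.0, -0.0, 0.0, -0.0]
contact_force: [0.9, 0.3, -0.6]
finger_gap: 0.481
time_s: 17.55
position: [0.617, -0.0848, 0.1563]
eef_rot: [1.0, 0.0, -0.001, -0.0]
contact_force: [-0.4, 0.8, -0.4]
finger_gap: 0.486
tcp [ 0.617  -0.0845  0.1564] tcp@.076 px [285. 208.]
```

View pics/w8.png

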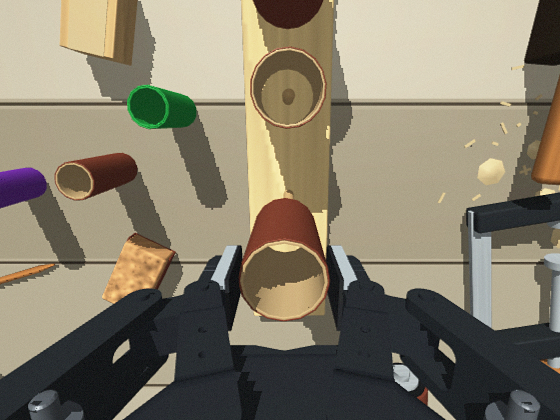

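The 53 is seated over its dowel (rim (288,87), dowel (288,97)); the 42 hangs over the next dowel, whose foot shows at (289,194), about 3–4 mm further in +x. Lower it.

```bash
python3 -c "
from h import *
w=snap('wrist');print(ray(w,289,193,.018),proj(w,[.621,-.085,.018]))"
python3 -m jog '3 0 30 0 0 0 .2;0 0 30 0 0 0 .2;0 0 20 0 0 0 .2;0 0 10 0 0 0 .2;0 0 7 0 0 0 .2;0 0 0 0 0 0 .2;0 0 0 0 0 0 .2'
```

```text
[ 0.62153493 -0.08463738  0.018     ] [288.46316165 193.35231733]
time_s: 18.35
position: [0.622, -0.0858, 0.0608]
eef_rot: [1.0, 0.0, 0.001, 0.0]
contact_force: [0.7, 0.1, 0.0]
finger_gap: 0.48
```

```bash
python3 -m jog '0 0 0 0 0 0 1;0 0 0 0 0 0 1;0 0 0 0 0 0 1;0 0 0 0 0 0 1;0 0 0 0 0 0 1;0 0 0 0 0 0 1;0 0 -20 0 0 0 1;0 0 -40 0 0 0 1;0 0 -40 0 0 0 1;0 0 -40 0 0 0 1'; python3 -m jog '-43 -5 15 0 0 0 1;-43 -5 15 0 0 0 1;-43 -5 15 0 0 0 1;-43 -5 15 0 0 0 1;0 0 0 0 0 0 1;0 0 0 0 0 0 1;0 0 0 0 0 0 1';python3 -c "
from h import *
rim('w9.png')"
```

```text
time_s: 19.35
position: [0.6207, -0.0858, 0.2007]
eef_rot: [1.0, -0.0, -0.0, -0.0]
contact_force: [1.2, -0.0, -0.3]
finger_gap: 1.0
time_s: 20.05
position: [0.4514, -0.0664, 0.141]
eef_rot: [1.0, -0.0, 0.002, 0.0]
contact_force: [0.1, -0.4, 1.2]
finger_gap: 0.996
tcp [ 0.4519 -0.0665  0.1413] tcp@.076 px [285. 214.]
```

View pics/w9.png

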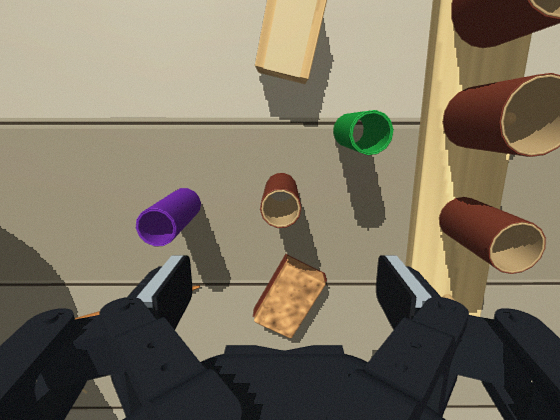

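The 32 rim is at (280,208) against TCP (285,214), so correct -4 mm x and +5 mm y. Green and purple are clear of the finger paths.

```bash
python3 -m jog '-4 -5 20 0 0 0 1;0 0 30 0 0 0 1;0 0 30 0 0 0 1;0 0 24 0 0 0 1;0 0 0 0 0 0 1;0 0 0 0 0 0 .1;0 0 0 0 0 0 .1;0 0 0 0 0 0 .1;0 0 0 0 0 0 .1;0 0 0 0 0 0 .1' 30;python3 -m jog '0 0 0 0 0 0 .1;0 0 0 0 0 0 .1;0 0 0 0 0 0 .1;0 0 0 0 0 0 .1;0 0 0 0 0 0 .1;0 0 0 0 0 0 .1'
```

```text
time_s: 21.1
position: [0.4466, -0.0611, 0.0371]
eef_rot: [1.0, -0.0, 0.002, 0.0]
contact_force: [1.1, 0.1, 5.4]
finger_gap: 0.353
time_s: 21.7
position: [0.4467, -0.0612, 0.037]
eef_rot: [1.0, -0.0, 0.002, 0.0]
contact_force: [0.7, 0.4, 5.7]
finger_gap: 0.353
```

```bash
python3 -m jog '0 0 -40 0 0 0 .1;0 0 -40 0 0 0 .1;0 0 -40 0 0 0 .1;35 23 0 0 0 0 .1;35 23 0 0 0 0 .1;35 23 0 0 0 0 .1;35 23 0 0 0 0 .1;35 22 0 0 0 0 .1;0 0 0 0 0 0 .1;0 0 0 0 0 0 .1';python3 -m jog '0 0 0 0 0 0 .1;0 0 0 0 0 0 .1';python3 -c "
from h import *
rim('w10.png')"
```

```text
time_s: 22.7
position: [0.6196, -0.175, 0.1546]
eef_rot: [1.0, -0.0, -0.001, -0.0]
contact_force: [0.2, -0.3, -0.0]
finger_gap: 0.353
time_s: 22.9
position: [0.6188, -0.1739, 0.1556]
eef_rot: [1.0, 0.0, -0.001, -0.0]
contact_force: [0.5, -0.9, 0.1]
finger_gap: 0.353
tcp [ 0.6191 -0.174   0.1559] tcp@.076 px [285. 209.]
```

View pics/w10.png

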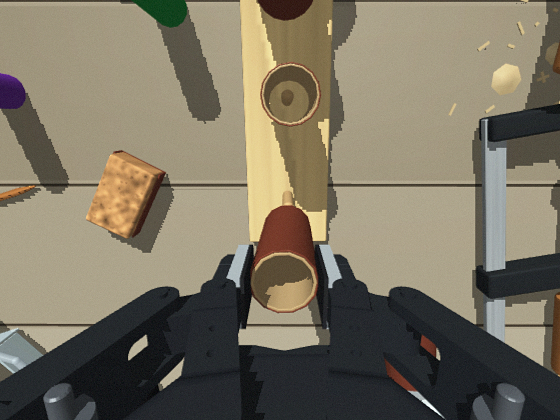

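The 42 is seated (rim (290,94), dowel (288,97)). The 32's dowel emerges at (287,192–205) behind the sleeve's foot. Checking the offset.

```bash
python3 -c "
from h import *
w=snap('wrist')
for q in [(286.5,192),(287,195)]: print(ray(w,*q,.018))
for z in(.018,.068): print(proj(w,[.6225,-.175,z]))
print(ray(w,248,240,.018),ray(w,327,240,.018))
f=w['frame'][160:250,230:345,::-1];cv2.imwrite('pics/w10c.png',cv2.resize(f,None,fx=6,fy=6))"
```

```text
[ 0.62116489 -0.17309432  0.018     ]
[ 0.6216775  -0.17616535  0.018     ]
[287.82798313 193.86539718]
[288.4994     207.12963572]
[ 0.58124988 -0.2243608   0.018     ] [ 0.66355706 -0.22418063  0.018     ]
```

View pics/w10c.png

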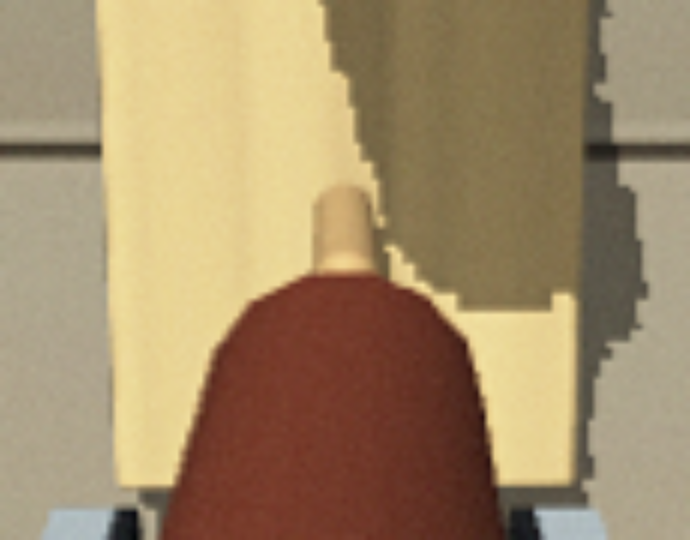

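```bash
python3 -m jog '3 1 30 0 0 0 .1;0 0 25 0 0 0 .1;0 0 20 0 0 0 .1;0 0 14 0 0 0 .1;0 0 8 0 0 0 .1;0 0 0 0 0 0 .1;0 0 0 0 0 0 .1'
```

```text
time_s: 23.7
position: [0.6238, -0.176, 0.0596]
eef_rot: [1.0, 0.0, 0.001, 0.0]
contact_force: [-0.1, -0.4, -0.6]
finger_gap: 0.357
```

```bash
python3 -m jog '0 0 3 0 0 0 .1;0 0 0 0 0 0 .1;0 0 0 0 0 0 1;0 0 0 0 0 0 1;0 0 0 0 0 0 1;0 0 0 0 0 0 1;0 0 0 0 0 0 1;0 0 0 0 0 0 1;0 0 0 0 0 0 1;0 0 -20 0 0 0 1'; python3 -m jog '0 0 -40 0 0 0 1;0 0 -40 0 0 0 1;0 -40 -20 0 0 0 1;0 -40 -20 0 0 0 1;0 -40 -20 0 0 0 1;0 -20 -20 0 0 0 1;0 0 0 0 0 0 1;0 0 0 0 0 0 1;0 0 0 0 0 0 1';python3 -c "
from h import *
w=rim('w11.png')
c=snap('side','side9.png')
import math
for d,(x,y,n) in enumerate([(.6185,.095,64),(.620,.005,53),(.6213,-.085,42),(.6225,-.175,32)]): print(n,'wrist rim expected',proj(w,[x,y,.094]).round(),'foot',proj(w,[x,y,.018]).round())
"
```

```text
time_s: 24.7
position: [0.6201, -0.1748, 0.0726]
eef_rot: [1.0, -0.0, -0.003, -0.001]
contact_force: [0.5, 0.1, 0.4]
finger_gap: 0.997
time_s: 25.6
position: [0.6222, -0.0367, 0.2343]
eef_rot: [1.0, -0.0, -0.001, 0.0]
contact_force: [0.3, -0.3, 0.3]
finger_gap: 0.999
tcp [ 0.6221 -0.0369  0.234 ] tcp@.076 px [285. 189.]
64 wrist rim expected [281.  48.] foot [282.  64.]
53 wrist rim expected [282. 150.] foot [283. 145.]
42 wrist rim expected [284. 237.] foot [284. 216.]
32 wrist rim expected [285. 312.] foot [285. 279.]
```

View pics/w11.png

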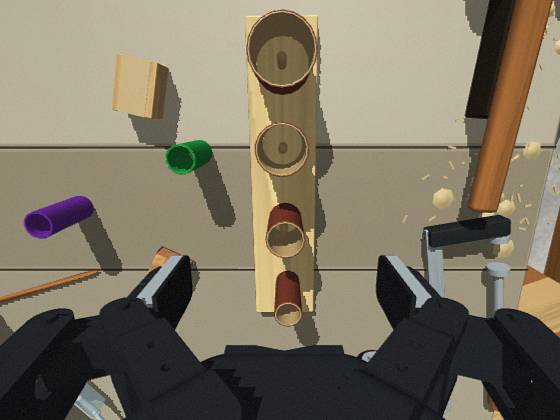

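The last view shows four upright rims, each within about 3 px (3 mm) of where a seated sleeve's rim should be: 64 at (282,50), 53 at (282,149), 42 at (285,238) and 32 at (288,315). The arm is clear, so I hand in.

```bash
python3 -c "
from plant import env
print(env.job_done())"
```

```text
the job is handed in; nothing more can be done
None
```

All four sleeves are on the rack in order of diameter, and the job is handed in. The 32 is on the end dowel nearest the drum sander, which lies at -y, followed by the 42 and 53, with the 64 at the far end. It took about 26 s of the 96 s allowed. No verdict was reported.

- **Last wrist view:** all four sleeves stood upright, with their rims within about 3 px (roughly 3 mm) of where seated sleeves should appear. The dowels could be seen inside the 64, 53 and 42.
- **32 sleeve:** its dowel could not be seen inside it in the last view, so I judged it by its rim position alone. That was about 3 mm off centre, against 10.5 mm allowed.
- **Forces:** the measured force readings after each move stayed below about 10 N. The gripper was open and clear above the rack at hand-in.
- **Check not made:** I took a final side picture to confirm seating heights but could not view it, because the 16-picture limit was reached. Seating rests on the heights at release, 3 to 4 mm or less above the board by the TCP readings, and on the rim positions. I left the green and purple decoys alone.

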